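# Push the bar under the spring hold-down flap

## Robot

A 7-joint arm with a two-finger parallel gripper is mounted at the origin on the work surface. World frame = base frame: x ahead of the robot, y to its left, z up, the work surface at z = 0. Lengths are in m, angles in rad, forces in N, time in s.
With the tool pointing down it reaches from about 0.4 to 0.85 m from the base axis. Payload 10.4 kg.
Tool frame: the origin (TCP) lies at the very end of the fingers, on their centre line; the grasp point (between the pads) lies 19 mm behind it (manip.grip_depth is the distance from the TCP to the grasp point, in m); z points along the fingers, y is the direction in which the jaws open and shut (so a half turn about z gives the same grasp; the last joint's range is limited). The gripper opens to 85 mm and grips with 20 to 120 N. Pads are 22 mm wide; open, the fingers measure 114 mm over their backs; the gripper's body (76 mm by 85 mm) begins 54 mm behind the grasp point. The pads swing forward as they close: fully open they stand 13 mm farther back than shut.
Start: joints at [1.135, 0.332, -0.065, 1.46, 0.022, 1.35, -0.088], TCP at [0.251, -0.573, 0.231] pointing down, gripper open.
Joint ranges: [-2.6, 2.6], [-0.5, 2.12], [-1.47, 1.34], [0.16, 2.42], [-1.27, 4.41], [0.06, 2.06], [-2.6, 2.6]. Speed limits (rad/s): [2.22, 2.22, 2.79, 2.79, 3.14, 3.14, 3.14].

## Interface

Orientations are given as a unit quaternion [x, y, z, w].
In Python, from workcell import manip gives the robot as it stands.
- The arm moves only by the tool step_arm, never from a script. Its argument "motion" is a list of rows, each a list of 6 numbers: the shift along the tool's x, y, z in mm, then the turn, a rotation vector about the tool's x, y, z in degrees. A call has 1 to 20 rows; each row shifts and turns the pose as measured when the row begins, along the tool's axes as they then stand; what a row does not reach is not made up. A row lasts 1/8 s, in which the tool goes at most 62.5 mm and 10.7 degrees, less where a joint would pass 70% of its speed; a pose out of reach is approached as far as the arm can. A call with a gripper value outside its range is refused whole. "jaw" is the finger opening in mm, from 0 to 85.4, set as the call begins (left out, the last holds). The fingers move at their own pace and stop on an object; "force" is the grip in N (left out, the last holds). Time passes only in rows, so rows that do not move let the fingers close. It gives the time, the measured TCP pose, the force and the opening at its end, in the units of the state.
- manip.get_obs(): the state, without advancing time (a new reading comes with each control period).
- manip.camera(name): name is "scene" or "top" or "wrist"; returns the picture (384x512x3 uint8, blue, green, red); there is no depth.
- manip.camera_info(name): a dict with "camera_matrix" (3x3 intrinsics, pixels), "R" (3x3) and "t" (3): a world point X has camera coordinates R X + t. Camera axes: x right, y down, z forward; pixel columns grow to the right and rows downward; lengths in m; the calibration is good to about 2 mm. A picture is of the moment at which its call begins: read the wrist's pose just before it. camera_info takes no time and is no camera call; for the wrist camera it gives the pose at the moment of the call.
- manip.hand_in(): hands the job in, once; it reports no verdict.
The state is a dict: "clock": time; "joint_pos": joint angles; "joint_velocities": joint speeds; "tau": joint torques, N m; "position": TCP position; "ee_rot": TCP orientation; "ft_force": force on the tool from outside, world axes, zero at the start; "torque": the same for the moment, N m; "grip_width": opening from 0.0 (shut) to 1.0 (fully open).
Only numpy, scipy, OpenCV 4.12 (cv2) and the standard library are available. Lean on these libraries where they do the work, as an engineer would, in place of code of your own. Each camera call takes 0.05 s, during which the arm holds its last target.

## Task

Load the aluminium bar into the welding fixture: press down the fixture's long strip with one fingertip so that the spring flap swings up, and while you hold it open, push the bar along its channel under the flap with the other fingertip until it is fully home against the end stop. Keep the flap open until the bar is home, then let go so that the flap closes onto the bar. Do not pick up or tip the bar, and leave the other things on the table where they are.

Things in the scene. Friction and masses are not known exactly. Their poses are not given: they have to be found in the camera images.
- fixture: Fixed welding fixture on a steel base plate, 280 x 138 x 10 mm. Origin: on the table top, under the hinge axis, at the flap's front edge. x = the way the bar is pushed (roughly away from the robot), y = left, z = up; coordinates in this list are in this frame, in mm. Base x -190..90, y -68..70, top z 10. Nothing on it is higher than 70 when the flap is open.
- channel (a point): Near end of the bar's channel, on its floor: fixture x -165, y -40, z 10. The channel runs along +x at y -40, between two low guide rails 33 mm apart with tops at z 16, to the end stop.
- stop_face (a point): Middle of the end stop's face (fixture x 68, y -40, z 25): a dark steel block 45 mm wide with its top at z 36. Home, the bar's nose is at x 68, its centre at x 23 and its rear end at x -22, so the rear stays out in front of the flap and the pushing finger need not go under it.
- shaft (a point): Point on the hinge axis (fixture x 0, y 0, z 46). The shaft is 12 mm thick, along x from -165 to 60, between two posts (x -175 and x 70, each 12 x 18 mm, tops at z 60). The bar's channel and the flap lie on its right (-y), the press strip on its left (+y).
- flap (a joint): Hinge of the spring flap, rad: 0 shut and empty, 0.5 open at its hard stop. Flap and press strip are one see-saw about the shaft: strip down, flap up. The lip clears the bar above 0.25; let go, it rests on the bar at about 0.25. The spring shuts it: at the strip's middle line about 3 N starts it, about 8 N holds 0.45.
- strip (a point): Middle of the press strip's top, moving with it: a flat aluminium strip, 225 mm long, fixture x -165..60, y 22..58 when shut, top at z 42. Its top at y 40 sinks to about z 31 at joint 0.27, z 27 at 0.35, z 22 at 0.45, z 20 at 0.5. A fingertip may slide along it while pressing, level with a fingertip in the channel.
- lip (a point): Underside of the flap's rolled lip at the flap's front edge, moving with it; fixture x 0, y -40, z 30 when shut. The flap is a steel sheet over x 0..60, from the shaft to a 16 mm round lip along x. Shut, the lip is 10 mm below the bar's top and blocks it; at joint 0.45 its underside is at about z 48.
- bar_center (a point): Centre of the loose bar: plain solid aluminium, 90 mm long (its x), 30 x 30 mm in section, 0.15 to 0.31 kg. It starts in the channel in front of the flap, nose 8 to 33 mm short of it, bottom at fixture z 10, top at z 40.
- bushing: Bystander, not to be moved: steel bushing, 38 mm across, 30 mm tall, upright on the table. Origin at its underside.
- offcut: Bystander, not to be moved: short aluminium offcut, 60 x 30 x 30 mm, on the table beside the fixture. Origin at its underside.
- pin: Bystander, not to be moved: steel locating pin with a 26 mm wide head, about 60 mm tall, standing on the table beside the fixture. Origin at its underside.
- wrench: Bystander, not to be moved: wrench lying on the table. Origin at its underside.
- hammer: Bystander, not to be moved: hammer lying on the table. Origin at its underside.
- hexkeys: Bystander, not to be moved: hex-key set in a black holder, about 115 x 34 x 14 mm, on the table. Origin at its underside.
- pliers: Bystander, not to be moved: steel locking pliers, about 190 x 55 mm, lying on the table. Origin at its underside.
Not all that is in view belongs to the job. What is shaped like the part that bears bar_center but pink or yellow is not meant.

How it is judged:
By the outcome, as a careful person would: the job done as asked, in the order asked, and still so for the second after the job is handed in, with the robot touching nothing.
It also fails if it takes over 38 s, if anything falls off the work surface, if the arm or the gripper's body presses on something with over 40 N, if the wrist force passes 120 N, or if a joint passes its speed limit or range.

## Working session

There is one attempt and no reset: what is moved stays moved. The work goes in short steps, Python scripts to look and compute and a tool call to move; the robot and the scene stay as the last step left them, time stands still between calls to the robot, and variables do not carry over. Pictures are saved under pics/ and viewed, and the job is handed in when it is done.

Besides the shell and the picture viewer there is one more tool, called as name(argument=value, ...), one argument or row to a line, values as JSON. step_arm: Moves the arm, as the interface text tells. Its arguments: {"type":"object","properties":{"motion":{"type":"array"},"jaw":{"type":"number"},"force":{"type":"number"}},"required":["motion"]}

```bash
mkdir -p pics; ls; python3 - <<'E'
from workcell import manip
import cv2,numpy as np
np.set_printoptions(precision=4,suppress=True)
for n in ["scene","top"]:
    im=manip.camera(n); cv2.imwrite(f"pics/{n}0.png",im)
    i=manip.camera_info(n); print(n,i)
o=manip.get_obs(); print(o)
E
```

```text
pics
scene {'camera_matrix': array([[500.1107,   0.    , 257.165 ],
       [  0.    , 500.1107, 194.5647],
       [  0.    ,   0.    ,   1.    ]]), 'R': array([[ 0.6837,  0.7296, -0.0159],
       [ 0.4173, -0.4088, -0.8116],
       [-0.5986,  0.5483, -0.584 ]]), 't': array([-0.3831, -0.1543,  1.7632])}
top {'camera_matrix': array([[416.5901,   0.    , 260.472 ],
       [  0.    , 416.5901, 189.6458],
       [  0.    ,   0.    ,   1.    ]]), 'R': array([[ 0.0007, -1.    ,  0.0054],
       [-0.9911, -0.0014, -0.1329],
       [ 0.1329, -0.0053, -0.9911]]), 't': array([-0.0037,  0.5447,  1.338 ])}
{'clock': 0.1, 'joint_pos': array([ 1.1354,  0.3328, -0.0647,  1.4609,  0.0216,  1.3499, -0.0885]), 'joint_velocities': array([ 0.0004, -0.0024,  0.0008, -0.0024,  0.0001,  0.0008,  0.0002]), 'tau': array([  0.0013, -62.6746,   0.0492, -39.243 ,   0.0164,   0.0069,
        -0.    ]), 'position': array([ 0.2506, -0.5722,  0.2306]), 'ee_rot': array([ 0.9788,  0.2049, -0.0002, -0.0006]), 'ft_force': array([ 0.3002,  0.2099, -1.0747]), 'torque': array([-0.0301, -0.0165, -0.0148]), 'grip_width': 1.0018287790130602}
```

View pics/scene0.png

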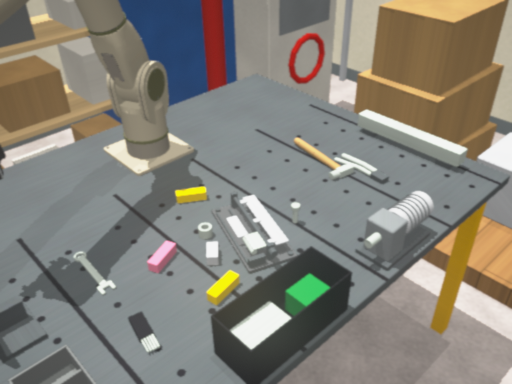

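View pics/top0.png

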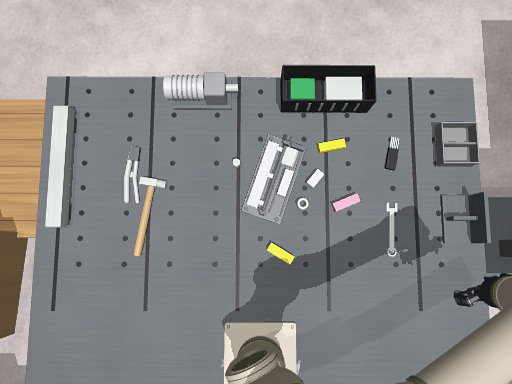

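Both views show the fixture near top-view pixel (275,178). The strip is on its left, the bar on the right of the shaft, and the flap near (290,157). I'll zoom in.

```bash
python3 - <<'E'
import cv2
im=cv2.imread("pics/top0.png")[125:230,225:345]; cv2.imwrite("pics/topz.png",cv2.resize(im,None,fx=6,fy=5.7,interpolation=cv2.INTER_CUBIC)[:600])
im=cv2.imread("pics/top0.png")[125:225,230:330]; cv2.imwrite("pics/topz.png",cv2.resize(im,None,fx=6,fy=6,interpolation=cv2.INTER_CUBIC))
im=cv2.imread("pics/scene0.png")[180:280,190:310]; cv2.imwrite("pics/scenez.png",cv2.resize(im,None,fx=6,fy=6,interpolation=cv2.INTER_CUBIC))
E
```

```text
(no output)
```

View pics/topz.png

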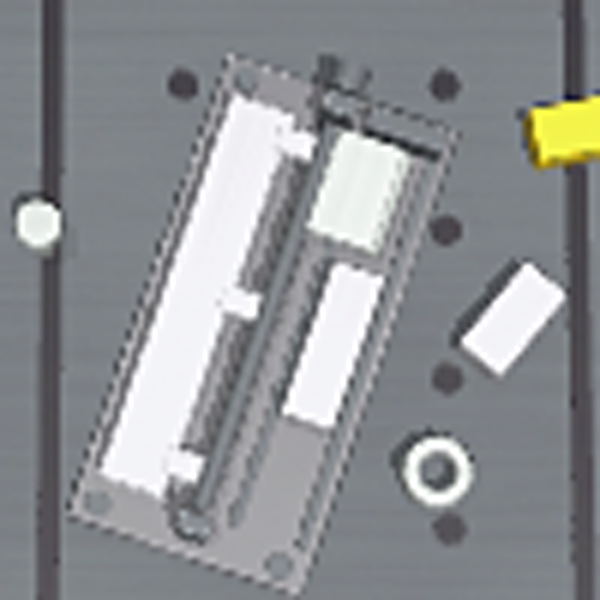

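View pics/scenez.png

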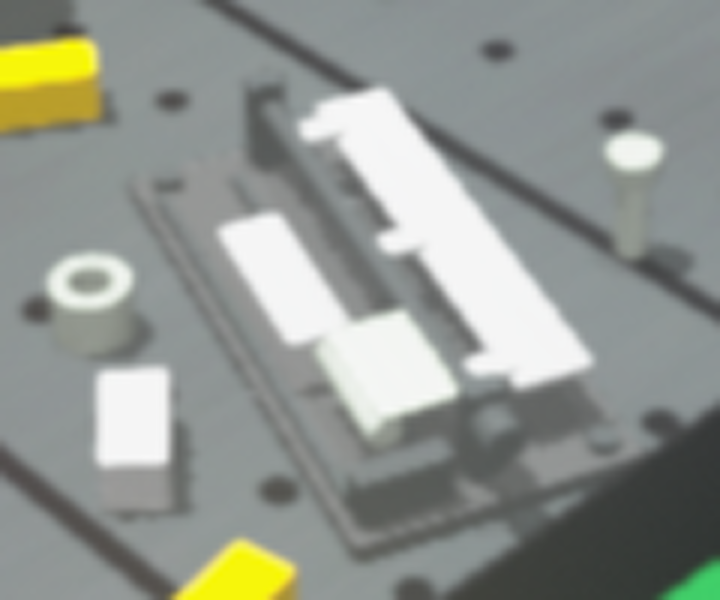

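```bash
cat > h.py <<'E'
import numpy as np,cv2
from scipy.optimize import least_squares
from workcell import manip
np.set_printoptions(precision=4,suppress=True)
def proj(n,X):
    i=manip.camera_info(n); p=(np.asarray(X)@i["R"].T+i["t"])@i["camera_matrix"].T
    return p[:,:2]/p[:,2:]
def fx(p,L):
    L=np.asarray(L,float)/1000; c,s=np.cos(p[2]),np.sin(p[2])
    return np.c_[p[0]+c*L[:,0]-s*L[:,1],p[1]+s*L[:,0]+c*L[:,1],L[:,2]]
E
python3 - <<'E'
from h import *
L=[[-190,70,10],[-190,-68,10],[90,70,10],[90,-68,10],[60,58,42],[-165,58,42],[60,22,42],[-165,22,42]]
T=np.array([[70,515],[300,593],[228,57],[458,133],[235,97],[100,472],[297,112],[158,492]])/6+[229.6,124.6]
L2=[[60,58,42],[60,22,42],[-165,58,42],[90,-68,10],[-190,-68,10]]
S=np.array([[592,360],[515,385],[385,90],[362,548],[137,182]])/6+[189.6,179.6]
Sc=lambda p:proj("scene",fx(p,L2))-S
f=lambda p:np.r_[(proj("top",fx(p,L))-T).ravel(),Sc(p).ravel()]
r=least_squares(f,[0.55,0,-0.3],loss='soft_l1')
print(r.x); print(f(r.x).reshape(-1,2))
ft=lambda p:(proj("top",fx(p,L))-T).ravel()
rt=least_squares(ft,r.x); print("top only",rt.x)
p=r.x
B=np.array([[338,262],[385,278],[330,428],[282,412]])/6+[229.6,124.6]
for q in (p,rt.x):
    g=lambda b:(proj("top",fx(q,[[b[0]+45,b[1]+15,40],[b[0]+45,b[1]-15,40],[b[0]-45,b[1]-15,40],[b[0]-45,b[1]+15,40]]))-B).ravel()
    rb=least_squares(g,[-60,-40]); print(rb.x,rb.fun)
E
```

```text
[ 0.6347 -0.0639 -0.334 ]
[[-1.1091 -0.0182]
 [-0.3417  0.5942]
 [-0.0834 -0.7123]
 [-0.1935 -0.3963]
 [-0.5727 -0.5263]
 [-0.5115  0.3323]
 [-0.7041  0.4455]
 [ 0.2156  0.6085]
 [ 0.092   1.153 ]
 [ 0.4191  0.8933]
 [-0.2124  0.2989]
 [-1.3228  0.6716]
 [-1.5572  0.0797]]
top only [ 0.6348 -0.0653 -0.3347]
[-54.6231 -41.0973] [-0.621  -0.371   0.1226 -0.1006  0.5676  0.3897 -0.0738  0.0731]
[-55.199  -39.8545] [-0.6106 -0.3709  0.131  -0.0943  0.5572  0.3896 -0.082   0.0668]
```

step_arm(
  motion=[
    [39,-33,0,0,0,0],
    [39,-33,0,0,0,0],
    [39,-33,0,0,0,0],
    [39,-33,0,0,0,0],
    [39,-33,0,0,0,0],
    [39,-33,0,0,0,0],
    [39,-33,0,0,0,0],
    [39,-33,0,0,0,0],
    [39,-33,0,0,0,0],
    [39,-33,0,0,0,0],
  ],
  jaw=72,
)

```text
clock: 1.35
position: [0.4788, -0.102, 0.2275]
ee_rot: [0.98, 0.201, -0.002, -0.002]
ft_force: [0.7, 0.7, 0.5]
grip_width: 0.842
```

```bash
python3 - <<'E'
from h import *
i=manip.camera_info("top")
def ray(n,u,v,z):
    i=manip.camera_info(n); d=i["R"].T@np.linalg.inv(i["camera_matrix"])@[u,v,1]; c=-i["R"].T@i["t"]
    return c+d*(z-c[2])/d[2]
w=ray("top",38/6+229.6,222/6+124.6,.06)
p=[.6348,-.065,-.334]; d=w[:2]-p[:2]; c,s=np.cos(p[2]),np.sin(p[2])
print("pin",w,c*d[0]+s*d[1],-s*d[0]+c*d[1])
E
```

```text
pin [0.6339 0.0773 0.06  ] -0.04748566706060652 0.1341349196593224
```

step_arm(
  motion=[
    [0,0,0,0,0,8.6],
    [0,0,0,0,0,8.6],
    [0,0,0,0,0,8.6],
    [0,0,0,0,0,8.6],
    [0,0,0,0,0,8.6],
    [4,-30,15,0,0,0],
    [4,-30,15,0,0,0],
    [4,-25,15,0,0,0],
    [0,0,0,0,0,0],
  ],
)

```text
clock: 2.48
position: [0.5204, -0.0195, 0.1788]
ee_rot: [0.983, -0.181, -0.005, -0.001]
ft_force: [-0.3, -0.1, -0.1]
grip_width: 0.841
```

```bash
python3 - <<'E'
from h import *
im=manip.camera("wrist"); cv2.imwrite("pics/w1.png",im); i=manip.camera_info("wrist"); print(i)
np.savez("w1.npz",K=i["camera_matrix"],R=i["R"],t=i["t"])
cv2.imwrite("pics/top1.png",cv2.resize(manip.camera("top")[120:240,200:350],None,fx=5,fy=5,interpolation=cv2.INTER_CUBIC))
o=manip.get_obs(); print(o["position"],o["ee_rot"],o["ft_force"],o["grip_width"]*85.4)
E
```

```text
{'camera_matrix': array([[336.3502,   0.    , 252.325 ],
       [  0.    , 336.3502, 198.0839],
       [  0.    ,   0.    ,   1.    ]]), 'R': array([[-0.3574, -0.934 , -0.0014],
       [-0.8988,  0.3435,  0.2724],
       [-0.2539,  0.0986, -0.9622]]), 't': array([0.1672, 0.4514, 0.4615])}
[ 0.5206 -0.0218  0.18  ] [ 0.9832 -0.1823 -0.0041 -0.0009] [-0.4593 -0.5748  0.3508] 72.34208532736157
```

View pics/w1.png

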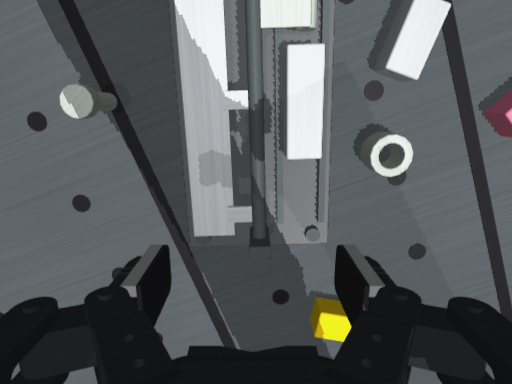

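View pics/top1.png

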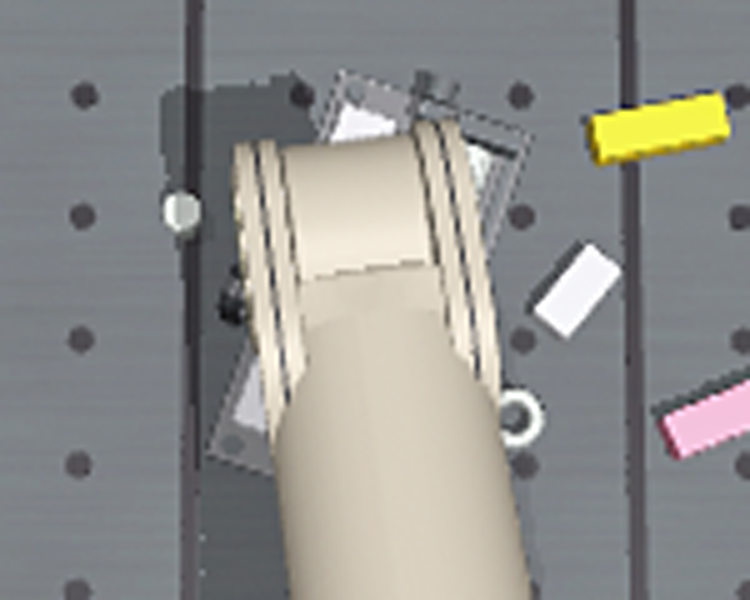

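The wrist view shows the strip's near corners at (194,237) and (232,236). The bar's top spans (288,44) to (322,158), and the fingers straddle x≈155..350. I'll refine the fixture pose from these.

```bash
python3 - <<'E'
from h import *
im=cv2.imread("pics/w1.png"); cv2.imwrite("pics/w1z.png",cv2.resize(im[0:260,165:345],None,fx=2.3*1.9,fy=2.3,interpolation=cv2.INTER_CUBIC))
cv2.imwrite("pics/w1z.png",cv2.resize(im[130:260,175:345],None,fx=4.5,fy=4.5,interpolation=cv2.INTER_CUBIC))
E
```

```text
(no output)
```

View pics/w1z.png

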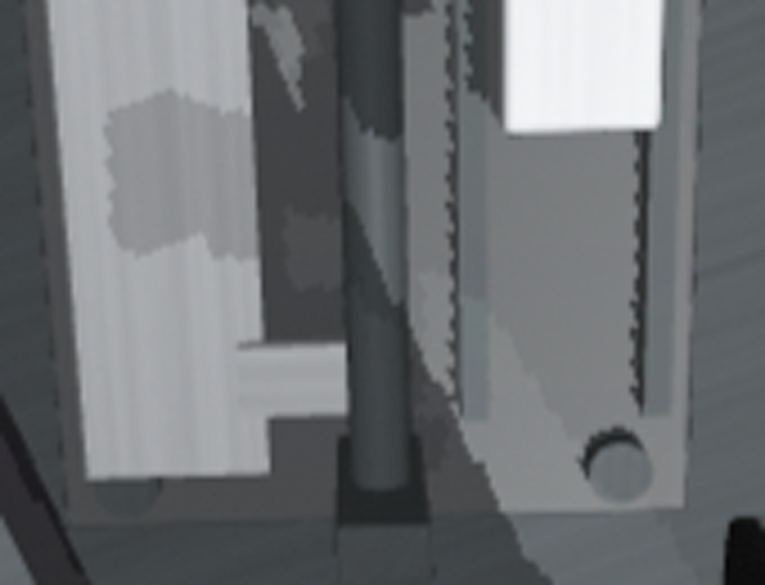

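```bash
python3 - <<'E'
from h import *
d=np.load("w1.npz")
def pw(X):
    p=(X@d["R"].T+d["t"])@d["K"].T; return p[:,:2]/p[:,2:]
LW=[[-165,58,42],[-165,22,42],[-190,70,10],[-190,-68,10],[-165,-23.5,16],[-165,-56.5,16]]
W=np.array([[86,479],[270,471],[68,522],[684,507],[490,418],[645,413]])/4.5+[174.6,129.6]
L=[[-190,70,10],[-190,-68,10],[90,70,10],[90,-68,10],[60,58,42],[-165,58,42],[60,22,42],[-165,22,42]]
T=np.array([[70,515],[300,593],[228,57],[458,133],[235,97],[100,472],[297,112],[158,492]])/6+[229.6,124.6]
f=lambda p:np.r_[(proj("top",fx(p,L))-T).ravel(),(pw(fx(p,LW))-W).ravel()]
r=least_squares(f,[.6348,-.065,-.334],loss='soft_l1'); print(r.x,f(r.x).reshape(-1,2))
fw=lambda p:(pw(fx(p,LW))-W).ravel()
print("wrist only",least_squares(fw,r.x).x)
B=np.array([[507,132],[660,127]])/4.5+[174.6,129.6]
B=np.r_[B,[[288,44],[324,44]]]
p=r.x
g=lambda b:(pw(fx(p,[[b[0]-45,b[1]+15,40],[b[0]-45,b[1]-15,40],[b[0]+45,b[1]+15,40],[b[0]+45,b[1]-15,40]]))-B).ravel()
rb=least_squares(g,[-60,-40]); print("bar",rb.x,rb.fun)
o=manip.get_obs(); q=o["position"][:2]-p[:2]; c,s=np.cos(p[2]),np.sin(p[2])
print("tcp fixture",c*q[0]+s*q[1],-s*q[0]+c*q[1],o["position"][2])
from scipy.spatial.transform import Rotation as Ro
Rt=Ro.from_quat(o["ee_rot"]).as_matrix(); Rf=Ro.from_euler('z',p[2]).as_matrix()
print(Rf.T@Rt)
D=Rf@np.diag([1,-1,-1.]); print("rotvec tool deg",np.degrees(Ro.from_matrix(Rt.T@D).as_rotvec()))
E
```

```text
[ 0.6325 -0.0645 -0.3362] [[-1.0322  0.5572]
 [-0.2872  1.2617]
 [ 0.1683 -0.1065]
 [ 0.0382  0.2974]
 [-0.3359  0.0975]
 [-0.4186  0.932 ]
 [-0.4727  1.0928]
 [ 0.3025  1.2325]
 [ 0.4545 -1.4268]
 [-0.0507 -0.7293]
 [-0.2308  0.5513]
 [ 0.7319  0.2406]
 [-0.3098 -0.3098]
 [-0.4296 -0.1266]]
wrist only [ 0.6323 -0.0639 -0.3331]
bar [-55.7152 -39.5179] [-0.7273  1.002   0.9551  1.087  -1.6384 -0.2138  1.4267 -1.4633]
tcp fixture -0.11972506676219316 0.0034444328763420864 0.1799918398233036
[[ 0.9995 -0.0305 -0.0083]
 [-0.0305 -0.9995  0.0005]
 [-0.0083 -0.0002 -1.    ]]
rotvec tool deg [-0.019   0.4749 -1.7475]
```

step_arm(
  motion=[
    [0,0,0,0,0.5,-1.7],
    [0,0,30,0,0,0],
    [0,0,30,0,0,0],
    [0,0,30,0,0,0],
    [0,0,15,0,0,0],
    [0,0,0,0,0,0],
  ],
)

```text
clock: 3.32
position: [0.522, -0.0278, 0.0762]
ee_rot: [0.986, -0.168, 0.005, 0.001]
ft_force: [0.2, 0.4, 0.6]
grip_width: 0.844
```

```bash
cat >> h.py <<'E'
from scipy.spatial.transform import Rotation as Ro
P=np.array([.6327,-.0643,-.335])
def st():
    o=manip.get_obs(); q=o["position"][:2]-P[:2]; c,s=np.cos(P[2]),np.sin(P[2])
    Rt=Ro.from_quat(o["ee_rot"]).as_matrix(); Rf=Ro.from_euler('z',P[2]).as_matrix()
    D=Rf@np.diag([1,-1,-1.])
    print("t",o["clock"],"tcp fix mm",np.array([c*q[0]+s*q[1],-s*q[0]+c*q[1],o["position"][2]])*1000,"rot",np.degrees(Ro.from_matrix(Rt.T@D).as_rotvec()),"F fix",Rf.T@o["ft_force"],"M",Rf.T@o["torque"],"jaw",o["grip_width"]*85.4)
E
python3 - <<'E'
from h import *
st()
cv2.imwrite("pics/w2.png",manip.camera("wrist"))
cv2.imwrite("pics/s2.png",cv2.resize(manip.camera("scene")[150:290,170:330],None,fx=4,fy=4,interpolation=cv2.INTER_CUBIC))
E
```

```text
t 3.325 tcp fix mm [-116.524    -1.9193   76.2434] rot [ 0.059  -0.5462 -0.1399] F fix [0.0697 0.419  0.591 ] M [0.0551 0.0172 0.0307] jaw 72.05899763334283
```

View pics/w2.png

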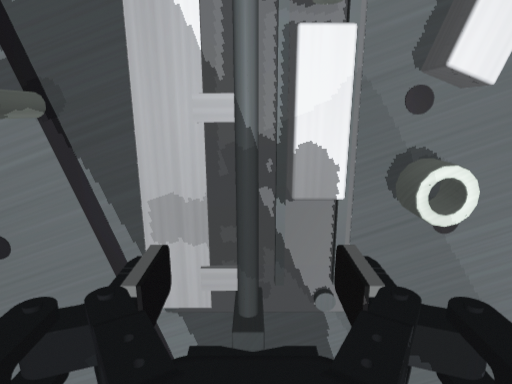

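View pics/s2.png

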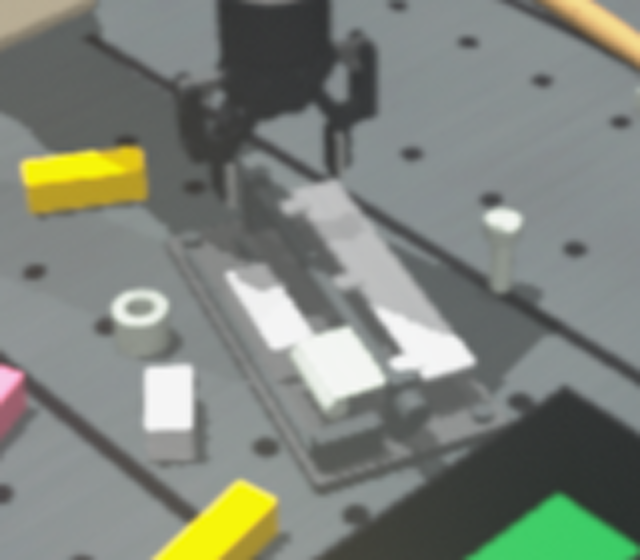

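step_arm(
  motion=[
    [-4,-5,5,0,0,0],
    [0,0,5,0,0,0],
    [0,0,5,0,0,0],
    [0,0,0,0,0,0],
  ],
)

```text
clock: 3.92
position: [0.5222, -0.0211, 0.0635]
ee_rot: [0.986, -0.168, 0.007, 0.001]
ft_force: [-0.1, 0.9, 0.3]
grip_width: 0.845
```

```bash
python3 -c "
from h import *
st()"
```

```text
t 3.925 tcp fix mm [-118.5596    4.4825   63.5285] rot [-0.0062 -0.8627 -0.1112] F fix [-0.3803  0.7971  0.2823] M [-0.0091  0.0026  0.0077] jaw 72.18610805408868
```

step_arm(
  motion=[
    [-1,0,6,0,-0.5,0],
    [0,0,6,0,0,0],
    [-1,0,5,0,0,0],
    [0,0,4,0,0,0],
  ],
)

```text
clock: 4.42
position: [0.5205, -0.0206, 0.0411]
ee_rot: [0.986, -0.168, 0.003, 0.0]
ft_force: [0.2, -0.4, -0.3]
grip_width: 0.844
```

```bash
python3 -c "
from h import *
st()"
```

```text
t 4.425 tcp fix mm [-120.3523    4.3927   41.116 ] rot [-0.0114 -0.3276 -0.1252] F fix [ 0.3344 -0.2867 -0.298 ] M [-0.0132 -0.0147  0.0328] jaw 72.09614062050412
```

No contact at TCP z 41, so the open fingertips do stand back from the TCP. I'll continue slowly.

step_arm(
  motion=[
    [0,0,4,0,0,0],
    [0,0,4,0,0,0],
  ],
)

```text
clock: 4.68
position: [0.5205, -0.0206, 0.0326]
ee_rot: [0.986, -0.168, 0.003, 0.0]
ft_force: [-2.9, -1.7, 4.3]
grip_width: 0.842
```

```bash
python3 -c "
from h import *
st()"
```

```text
t 4.675 tcp fix mm [-120.3049    4.3387   32.6118] rot [-0.0038 -0.3276 -0.1246] F fix [-2.1811 -2.5099  4.2602] M [-0.2686  0.4372  0.0797] jaw 71.9356107504085
```

step_arm(
  motion=[
    [0,0,4,0,0,0],
    [0,0,4,0,0,0],
    [0,0,4,0,0,0],
  ],
)

```text
clock: 5.05
position: [0.5208, -0.0223, 0.0211]
ee_rot: [0.986, -0.168, 0.003, 0.002]
ft_force: [-4.4, -1.7, 8.3]
grip_width: 0.844
```

```bash
python3 -c "
from h import *
st()
cv2.imwrite('pics/w3.png',manip.camera('wrist'))"
```

```text
t 5.05 tcp fix mm [-119.5081    2.8998   21.1329] rot [ 0.1191 -0.3781 -0.1898] F fix [-3.6144 -3.0701  8.3373] M [-0.3737  0.5935  0.056 ] jaw 72.0606667444874
```

View pics/w3.png

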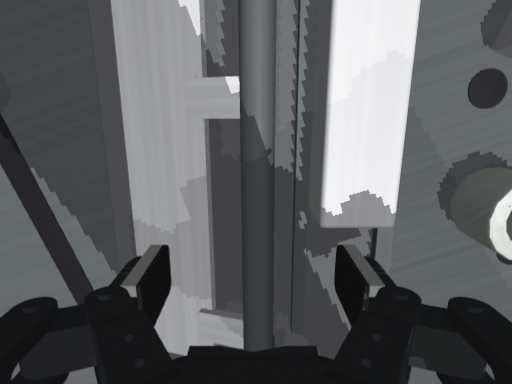

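step_arm(
  motion=[
    [0,0,4,0,0,0],
    [0,0,3,0,0,0],
    [0,0,0,0,0,0],
  ],
)

```text
clock: 5.48
position: [0.5223, -0.0226, 0.0155]
ee_rot: [0.986, -0.169, 0.004, 0.002]
ft_force: [-3.7, 1.2, 9.4]
grip_width: 0.845
```

```bash
python3 -c "
from h import *
st()
cv2.imwrite('pics/w4.png',manip.camera('wrist'))
cv2.imwrite('pics/s4.png',cv2.resize(manip.camera('scene')[150:290,170:330],None,fx=4,fy=4,interpolation=cv2.INTER_CUBIC))
"
```

```text
t 5.475 tcp fix mm [-118.0248    3.0867   15.4979] rot [ 0.1128 -0.5385 -0.2209] F fix [-3.878  -0.1109  9.4174] M [0.2089 0.9597 0.1996] jaw 72.14375821038901
```

View pics/s4.png

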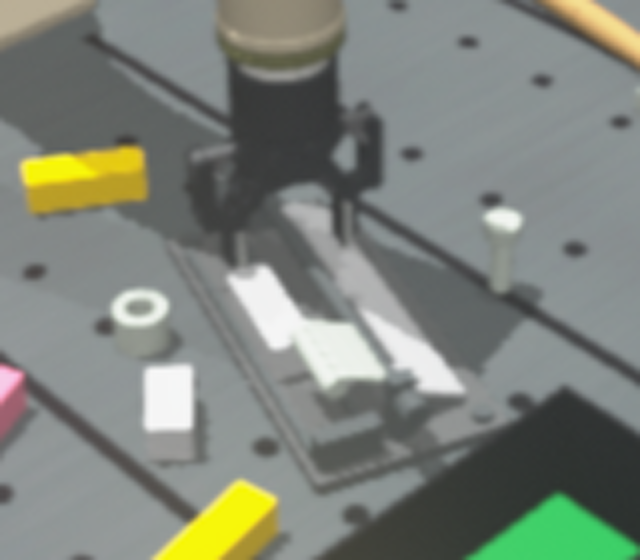

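View pics/w4.png

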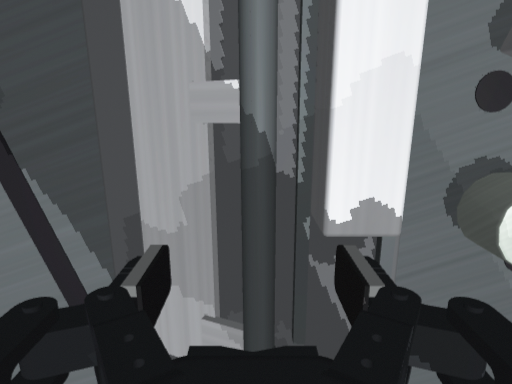

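step_arm(
  motion=[
    [6,0,0,0,-0.3,0],
    [7,0,0,0,0,0],
    [7,0,0,0,0,0],
    [7,0,0,0,0,0],
  ],
)

```text
clock: 6.08
position: [0.5433, -0.0268, 0.0157]
ee_rot: [0.986, -0.167, -0.004, 0.001]
ft_force: [-13.4, 4.4, 14.5]
grip_width: 0.844
```

```bash
python3 -c "
from h import *
st()
cv2.imwrite('pics/w5.png',manip.camera('wrist'))
"
```

```text
t 6.075 tcp fix mm [-96.8174   6.0474  15.6735] rot [0.1376 0.3974 0.0027] F fix [-14.1093  -0.2928  14.5123] M [-0.3223  3.046  -0.136 ] jaw 72.11300731012574
```

View pics/w5.png

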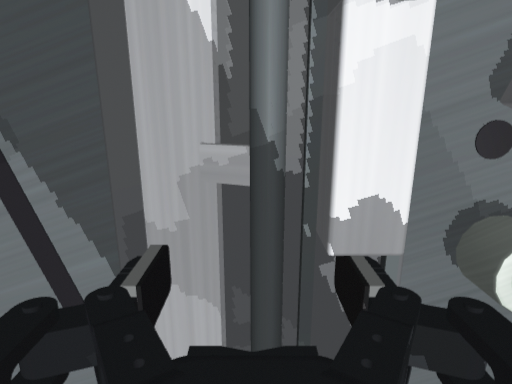

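```bash
python3 -c "
from h import *
st()
cv2.imwrite('pics/s5.png',cv2.resize(manip.camera('scene')[190:290,210:320],None,fx=6,fy=6,interpolation=cv2.INTER_CUBIC))
"
```

```text
t 6.125 tcp fix mm [-95.9399   6.1509  15.7307] rot [ 0.1107  0.3471 -0.0062] F fix [-8.8331  0.1584  8.5023] M [ 0.1612  1.7182 -0.0731] jaw 72.09784053683624
```

View pics/s5.png

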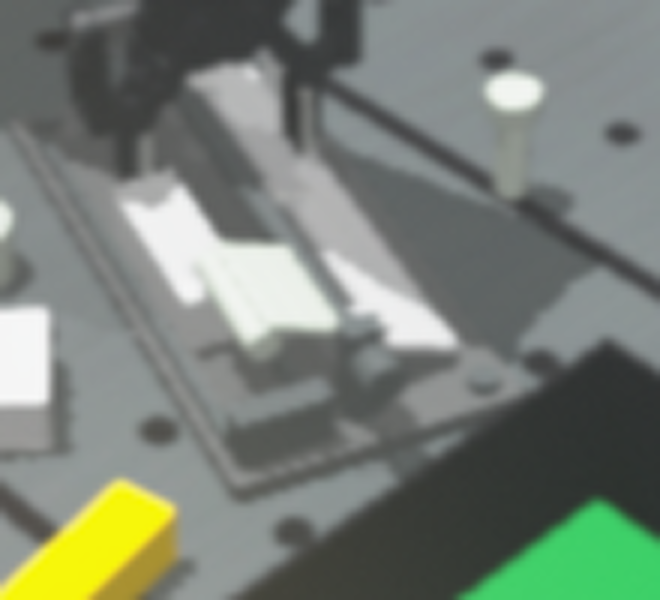

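step_arm(
  motion=[
    [7,1.5,0,0,0.1,0],
    [7,1.5,0,0,0,0],
    [7,1,0,0,0,0],
    [7,0.5,0,0,0,0],
  ],
)

```text
clock: 6.68
position: [0.5638, -0.0335, 0.0154]
ee_rot: [0.986, -0.164, -0.009, -0.001]
ft_force: [-12.4, 2.8, 11.9]
grip_width: 0.841
```

```bash
python3 -c "
from h import *
st()
cv2.imwrite('pics/s6.png',cv2.resize(manip.camera('scene')[190:290,210:320],None,fx=6,fy=6,interpolation=cv2.INTER_CUBIC))
"
```

```text
t 6.675 tcp fix mm [-75.2567   6.4599  15.398 ] rot [0.0356 0.9908 0.2989] F fix [-12.6557  -1.45    11.9131] M [-0.0802  2.6209 -0.1388] jaw 71.79965223880204
```

View pics/s6.png

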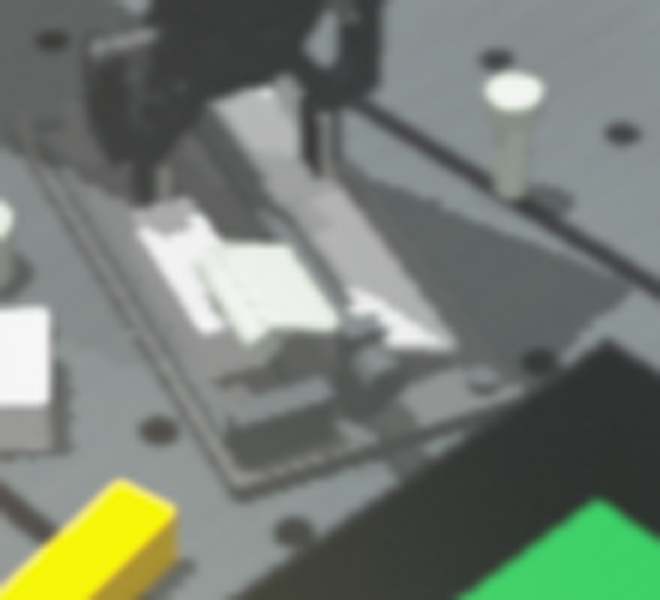

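step_arm(
  motion=[
    [7,2,0,0,0.4,0.2],
    [7,2,0,0,0.2,0],
    [7,2,0,0,0.2,0],
    [7,2,0,0,0.2,0],
    [7,1.5,0,0,0.2,0],
  ],
)

```text
clock: 7.35
position: [0.5903, -0.0431, 0.0155]
ee_rot: [0.987, -0.162, -0.004, -0.003]
ft_force: [-8.5, 5.7, 8.3]
grip_width: 0.843
```

```bash
python3 -c "
from h import *
st()
cv2.imwrite('pics/w7.png',manip.camera('wrist'))
cv2.imwrite('pics/s7.png',cv2.resize(manip.camera('scene')[190:290,210:320],None,fx=6,fy=6,interpolation=cv2.INTER_CUBIC))
"
```

```text
t 7.35 tcp fix mm [-46.9579   6.0589  15.4555] rot [-0.321   0.485   0.5789] F fix [-9.9068  2.6251  8.2516] M [0.7193 1.9144 0.0515] jaw 72.02561892717513
```

View pics/s7.png

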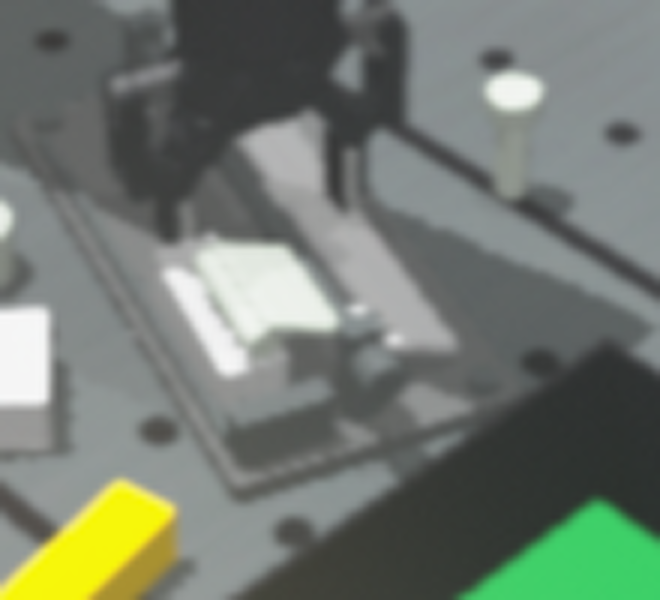

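View pics/w7.png

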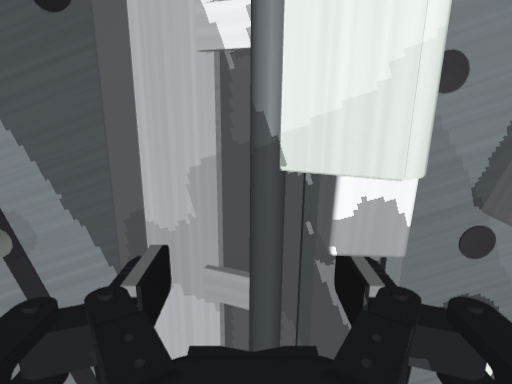

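step_arm(
  motion=[
    [7,1.5,0,-0.3,0.3,0.5],
    [6,1.5,0,0,0.2,0.2],
  ],
)

```text
clock: 7.7
position: [0.6009, -0.0463, 0.0154]
ee_rot: [0.986, -0.166, -0.001, -0.002]
ft_force: [-8.4, 4.6, 8.8]
grip_width: 0.844
```

```bash
python3 -c "
from h import *
st()"
```

```text
t 7.7 tcp fix mm [-35.9281   6.5417  15.3658] rot [-0.1742  0.1684  0.0368] F fix [-9.4021  1.5448  8.8165] M [0.725  1.763  0.0598] jaw 72.06192953735933
```

step_arm(
  motion=[
    [4,1,0,0,0.1,0],
    [4,1,0,0,0.1,0],
  ],
)

```text
clock: 7.95
position: [0.6037, -0.0471, 0.0152]
ee_rot: [0.986, -0.165, -0.005, -0.002]
ft_force: [-25.7, 6.9, 24.0]
grip_width: 0.844
```

```bash
python3 -c "
from h import *
st()"
```

```text
t 7.95 tcp fix mm [-33.0871   6.7425  15.237 ] rot [-0.1548  0.5613  0.1413] F fix [-26.5345  -1.9141  23.975 ] M [-0.7227  5.4181 -0.672 ] jaw 72.05696106966437
```

step_arm(
  motion=[
    [4,0,0,0,0,0],
    [4,0,0,0,0,0],
  ],
)

```text
clock: 8.2
position: [0.6034, -0.047, 0.0151]
ee_rot: [0.986, -0.165, -0.013, -0.001]
ft_force: [-24.2, 4.4, 23.5]
grip_width: 0.848
```

```bash
python3 -c "
from h import *
st()
cv2.imwrite('pics/w8.png',manip.camera('wrist'))
cv2.imwrite('pics/s8.png',cv2.resize(manip.camera('scene')[190:290,210:320],None,fx=6,fy=6,interpolation=cv2.INTER_CUBIC))
cv2.imwrite('pics/t8.png',cv2.resize(manip.camera('top')[125:225,230:330],None,fx=6,fy=6,interpolation=cv2.INTER_CUBIC))
st()"
```

```text
t 8.2 tcp fix mm [-33.397    6.6734  15.114 ] rot [0.12   1.5473 0.1433] F fix [-24.2753  -3.7626  23.4532] M [-1.181   4.8499 -0.7647] jaw 72.44875927954416
t 8.35 tcp fix mm [-33.3879   6.6969  15.1162] rot [0.1155 1.5401 0.1357] F fix [-23.3746  -3.8681  23.7787] M [-1.1153  4.837  -0.7362] jaw 71.79086393539444
```

View pics/s8.png

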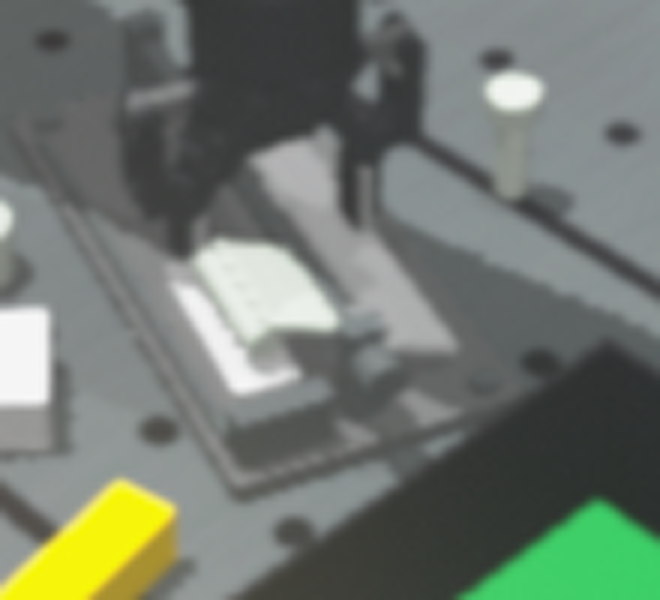

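View pics/w8.png

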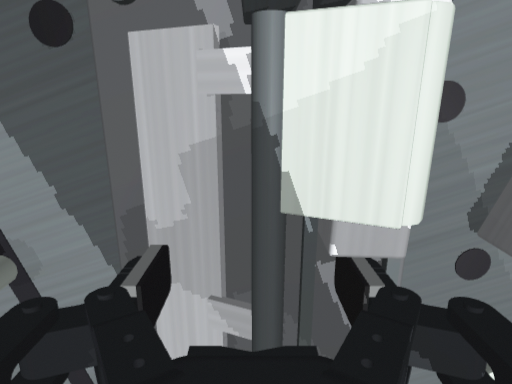

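View pics/t8.png

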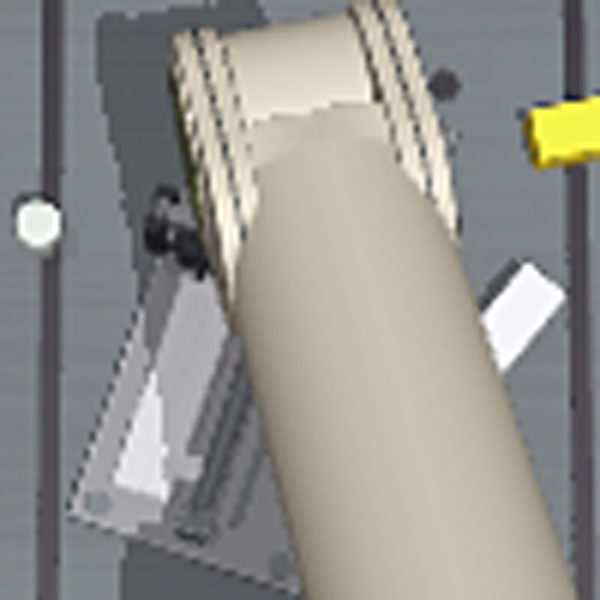

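step_arm(
  motion=[
    [-2,1,0,0,0.5,0],
    [-3,1,0,0,0.3,0],
    [-3,0,0,0,0,0],
  ],
)

```text
clock: 8.72
position: [0.6013, -0.0445, 0.0193]
ee_rot: [0.986, -0.166, 0.0, -0.002]
ft_force: [5.1, -0.9, 6.6]
grip_width: 0.848
```

```bash
python3 -c "
from h import *
st()
cv2.imwrite('pics/w9.png',manip.camera('wrist'))
"
```

```text
t 8.725 tcp fix mm [-36.1304   8.4153  19.2999] rot [-0.2534 -0.0022  0.1299] F fix [5.0734 0.8182 6.6313] M [ 0.3746 -0.9659 -0.0905] jaw 72.42760226796705
```

View pics/w9.png

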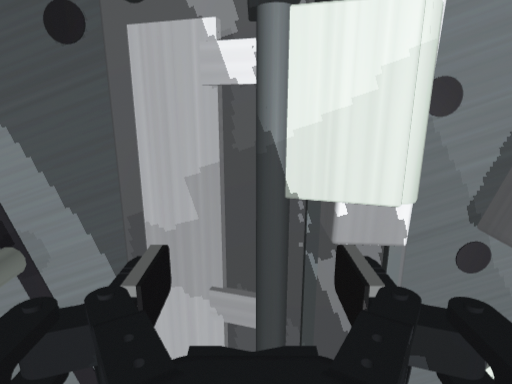

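step_arm(
  motion=[
    [-4,0.5,0,0,0,0],
    [-4,0.5,-2,0,0,0],
    [0,0,-5,0,0,0],
    [0,0,-6,0,0,0],
    [0,0,-8,0,0,0],
    [0,0,-15,0,0,0],
    [0,0,-25,0,0,0],
  ],
)

```text
clock: 9.65
position: [0.5938, -0.0428, 0.0833]
ee_rot: [0.986, -0.166, 0.001, -0.003]
ft_force: [0.3, -1.1, 0.4]
grip_width: 0.839
```

```bash
python3 -c "
from h import *
st()
cv2.imwrite('pics/w10.png',manip.camera('wrist'))
cv2.imwrite('pics/s10.png',cv2.resize(manip.camera('scene')[190:290,210:320],None,fx=6,fy=6,interpolation=cv2.INTER_CUBIC))
"
```

```text
t 9.65 tcp fix mm [-43.8162   7.4724  83.2643] rot [-0.3122 -0.0653  0.1212] F fix [ 0.5937 -0.9192  0.4211] M [0.0332 0.0117 0.0246] jaw 71.61992986579384
```

View pics/w10.png

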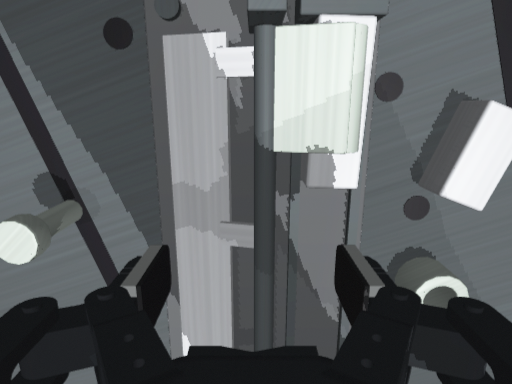

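View pics/s10.png

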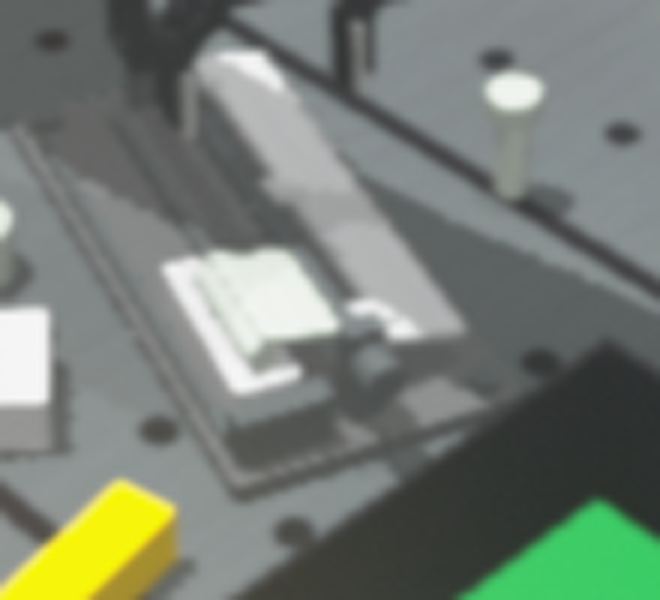

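The flap has closed onto the bar. I'll retreat, then measure whether the bar is home.

step_arm(
  motion=[
    [0,0,-30,0,0,0],
    [-5,0,-30,0,0,0],
    [-5,0,-30,0,0,0],
    [0,0,0,0,0,0],
  ],
)

```text
clock: 10.25
position: [0.5851, -0.0399, 0.1793]
ee_rot: [0.986, -0.166, 0.004, -0.003]
ft_force: [0.3, 0.2, -0.3]
grip_width: 0.842
```

```bash
python3 -c "
from h import *
st()
im=manip.camera('wrist'); i=manip.camera_info('wrist'); np.savez('w11.npz',K=i['camera_matrix'],R=i['R'],t=i['t'])
cv2.imwrite('pics/w11.png',im)
cv2.imwrite('pics/w11z.png',cv2.resize(im[0:190,220:400],None,fx=4,fy=3.1578,interpolation=cv2.INTER_CUBIC))
st()
p=(fx(P,[[-22,-25,40],[-22,-55,40],[68,-25,40],[68,-55,40],[68,-17.5,36],[68,-62.5,36],[-165,58,42]])@i['R'].T+i['t'])@i['camera_matrix'].T
print(p[:,:2]/p[:,2:])
"
```

```text
t 10.25 tcp fix mm [-52.9896   7.3666 179.3425] rot [-0.375  -0.3847  0.1137] F fix [ 0.2595  0.2806 -0.2904] M [ 0.0056  0.0016 -0.0097] jaw 71.90820513694801
t 10.3 tcp fix mm [-53.6107   7.0008 177.7458] rot [-0.3387 -0.2563  0.1096] F fix [-0.4954  0.3078 -0.2317] M [ 0.0082 -0.0127  0.0607] jaw 72.07167904503508
[[292.4969 149.0776]
 [328.6749 149.1698]
 [296.3591  30.3978]
 [335.837   30.4114]
 [286.0266  31.5464]
 [344.3617  31.5677]
 [199.0308 302.3819]]
```

View pics/w11.png

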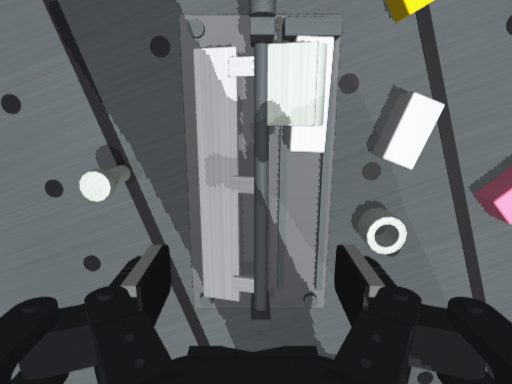

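View pics/w11z.png

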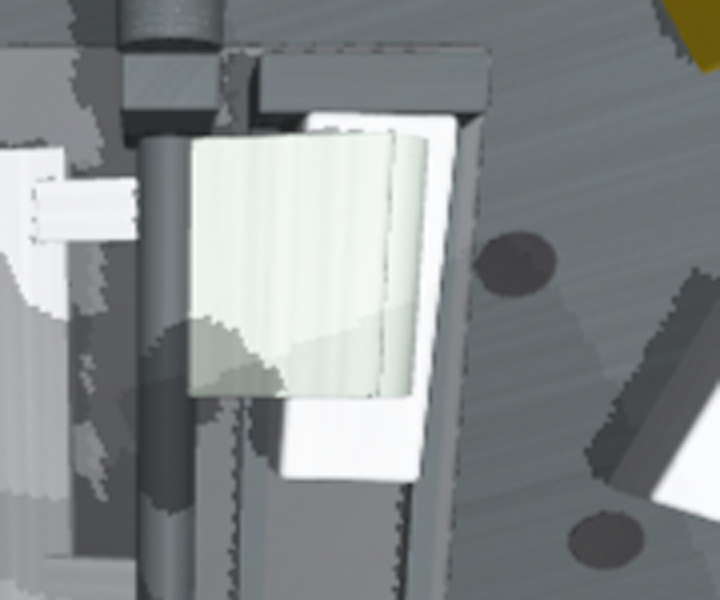

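```bash
python3 -c "
from h import *
print(manip.hand_in())"
```

```text
the job is handed in; nothing more can be done
None
```

The bar is loaded and the job is handed in. I opened the jaws to 72 mm and pressed the strip down with the left fingertip until the flap stood well open (about 9 N). With the right fingertip I pushed the bar along the channel.

- **At the stop:** The finger stalled at fixture x ≈ -33 mm, as expected for a bar fully home, with about 25 N against the end stop.
- **Release:** I then backed the finger off and lifted straight up, so the flap closed onto the bar. During the back-off the fingers rose about 4 mm, but the flap was still open and the bar was already home.

Last checks, about 10 s on the clock:
- **Bar:** The wrist picture shows its nose flush with the end stop within about 1 px, roughly 1 mm. It lies flat in the channel with the rear end clear in front of the flap.
- **Flap:** It rests on the bar.
- **Bystanders:** The pin, offcut and bushing look unmoved. I did not check the others again, but the arm never went near them at low height.
- **Robot:** The arm is clear above the fixture and the wrist force is about zero.

The image positions disagreed with my fixture fit by about 3–6 px, a shared shift that affected the bar and the stop alike. I therefore relied on the bar's position relative to the stop.

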